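# Third hand: hold the new choke on the amplifier chassis

## Robot

A 7-joint arm with a two-finger parallel gripper is mounted at the origin on the work surface. World frame = base frame: x ahead of the robot, y to its left, z up, the work surface at z = 0. Lengths are in m, angles in rad, forces in N, time in s.
With the tool pointing down it reaches from about 0.425 to 0.95 m from the base axis. Payload 4.7 kg.
Tool frame: the origin (TCP) lies between the finger pads; the fingertips stand 25 mm ahead of it and the grasp point (between the pads) lies 6 mm ahead of it; x points along the fingers, z is the direction in which the jaws open and shut, and the axes are right-handed (so a half turn about x gives the same grasp; the last joint's range is limited). The gripper opens to 85 mm and grips with 20 to 120 N. Pads are 22 mm wide; open, the fingers measure 114 mm over their backs; the gripper's body (76 mm by 85 mm) begins 54 mm behind the grasp point. The pads swing forward as they close: fully open they stand 13 mm farther back than shut.
Start: joints at [1.135, 0.469, -0.049, 1.532, 0.024, 1.141, -0.082], TCP at [0.267, -0.62, 0.256] pointing down, gripper open.
Joint ranges: [-2.59, 2.59], [-0.33, 1.99], [-1.39, 1.29], [0.1, 2.45], [-1.04, 4.18], [0.21, 1.99], [-2.66, 2.66]. Speed limits (rad/s): [2.57, 2.57, 3.14, 3.14, 3.14, 3.14, 3.14].

## Interface

Orientations are given as a 3x3 rotation matrix whose columns are the frame's x, y, z axes.
In Python, from rig import * gives the robot as it stands. Calls block until the motion is done:
- movep(position, orientation): joint-space move of the TCP to a pose.
- move_l(position, attitude=None, feed=0.15, until_force=None): straight line of the TCP; attitude=None keeps the orientation; feed is the mean speed in m/s. With until_force (N) it stops when the force on the tool has changed by that much, and returns True; else False.
- move_joints(angles): joint-space move.
- command_gripper(opening, newtons=None): finger opening in m; newtons is the grip in N (None keeps the last); returns when the fingers have stopped.
- sleep(seconds).
- inverse_kinematics(position, orientation): joint angles nearest the present ones, or None.
- sense(): the state.
- camera(name): name is "scene" or "top"; returns (picture, depth): 384x512x3 uint8, red, green, blue; 384x512 float32, m along the optical axis (not along the pixel's ray), 0 where there is no reading.
- camera_params(name): a dict with "K" (3x3 intrinsics, pixels), "position" and "rotation" of the camera in the world. Camera axes: x right, y down, z forward; pixel columns grow to the right and rows downward; lengths in m; the calibration is good to about 2 mm. A picture is of the moment at which its call begins. camera_params takes no time and is no camera call.
A pose or a line that the arm cannot do raises Unreachable and nothing moves.
- finish_job(): hands the job in, once; it reports no verdict.
The state is a dict: "time_s": time; "joint_pos": joint angles; "qd": joint speeds; "joint_efforts": joint torques, N m; "position": TCP position; "tcp_rot": TCP orientation; "wrist_force": force on the tool from outside, world axes, zero at the start; "ft_torque": the same for the moment, N m; "finger_gap": finger opening in m.
Only numpy, scipy, OpenCV 4.12 (cv2) and the standard library are available. Lean on these libraries where they do the work, as an engineer would, in place of code of your own. Each camera call takes 0.05 s, during which the arm holds its last target. There are 200 camera calls.

## Task

Pick up the yellow-wound choke (small transformer) from the bench and hold it against the upright chassis deck where the old one sat, level, with both its feet flat on the metal and their screw holes over the two screw holes of the deck, so that I can put the screws in. Lean on it with a steady push of about 10 newtons (never ram it), keep that up for at least three seconds, and finish still gripping and pressing it: do not let go. Do not bump the glass valves, and leave the other things on the bench where they are.

Things in the scene. Friction and masses are not known exactly. Their poses are not given: they have to be found in the camera images.
- choke: choke (small open-frame transformer), 0.45 kg, loose, lying on its yellow taped winding (26 x 32 mm in plan, 40 mm tall). Around that a dark iron block with bright steel strap: x -21 to +22 mm, 48 mm wide in y, 8 to 32 mm above the bench. Two mounting feet on its +x face stick out along y. Origin: middle of the underside; z up. Grip it from above across the steel sides (48 mm, along y) at x = 0
- choke_feet (a point): centre of the flat face of the choke's feet, at x = 22, y = 0, z = 20 mm of the choke, midway between their 9 mm black screw holes (y = +32 and -32 mm). The foot face is 80 mm long in y, 24 mm tall; the feet are 3 mm thick. Axes as the choke's: x points out of the foot face, towards the deck when fitted
- chassis: bare aluminium amplifier chassis, 360 mm long, clamped on edge in a wooden cradle: its deck is an upright wall 30 to 160 mm above the bench. x is level into the deck (the way to push), y level along it, z up; origin in the deck's outer face, lower edge, mid length. Rubber buffers in the clamps let it yield along x by 1 mm per 3 N of push (12 mm at most); it springs back
- mount (a point): the choke's place on the deck: midway between its two 9 mm black, bright-rimmed screw holes (at y = +32 and -32 mm of it), in the deck's outer face, 110 mm above the bench, at y = -45 mm of the chassis. A dark rectangle 50 x 28 mm marks it. Axes as the chassis's: x level into the deck, z up. It moves with the chassis as that yields
- cradle: fixed wooden cradle; axes as the chassis's, origin on the bench below the chassis's. End plates 18 mm thick, 167 mm high, at y = +-(188 to 206) mm, reaching 28 mm in front of the deck (55 mm at the bench); rail 18 mm high along the foot of the deck, 40 mm in front. On the deck a black power transformer stands out 73 mm at y = 102 to 178 mm
- valves: three glass valves (vacuum tubes) standing level out of the deck, at y = 38 to 100 mm of the chassis: two 21 mm thick and 50 mm long, low down, and one 31 mm thick and 70 mm long above them. Origin and axes are the chassis's own. Not to be bumped
- capacitor: bystander: blue can capacitor standing upright, 35 mm diameter, 70 mm tall; origin at the centre of its underside
- screw_tin: bystander: round open steel tin of screws, 80 mm diameter, 26 mm tall; origin at the centre of its underside
- solder_reel: bystander: metal reel standing on its flange, 54 mm diameter, 39 mm tall; origin at the centre of its underside
- screwdriver: bystander: screwdriver with a red handle lying on the bench, 190 mm long along its x (tip at +x), 26 mm tall; origin under its middle
Things that resemble listed ones, but are neither listed nor needed, are in the scene too. What is shaped like the choke but orange or turquoise is not meant.

How it is judged:
On the way, in this order (a step that is already met when the one before it is completed fails the run):
1. the choke is lifted off the bench (height (world z) of choke above 0.03 m and contact force between the fingers and choke above 1 N), for 0.2 s.
2. the choke is held in its place against the deck with 5 to 16 N for 3 s (contact force between choke and chassis between 5 and 16 N and y of choke_feet in the frame of mount between -0.005 and 0.005 m and z of choke_feet in the frame of mount between -0.005 and 0.005 m), for 3 s.
At the end, for the whole second after the job is handed in: The gripper still holds the choke off the bench (about 90 mm up) and presses its feet against the deck with 5 to 16 N, steadily, its holes within 5 mm of the deck's holes along the deck and in height, its feet flat and level within 4 degrees (0.07 rad), nothing else carrying it, at rest (all of step 2 and contact force between choke and valves below 0.5 N and contact force between the fingers and choke above 2 N and x of choke_feet in the frame of mount between -0.004 and 0.004 m and angle between the x axis of choke and the x axis of mount, either way round below 0.07 rad and angle between the z axis of choke and the z axis of mount, either way round below 0.07 rad and height (world z) of choke above 0.07 m and linear speed of choke below 0.01 m/s); the arm keeps its last pose, push and grip.
It fails at once if the choke is rammed against the chassis with more than 30 N (contact force between choke and chassis above 30 N).
It fails at once if a glass valve is bumped (more than 2 N) (contact force between valves and anything else above 2 N).
It fails at once if a bystander is displaced by more than 30 mm (distance of any of capacitor, screw_tin, solder_reel, screwdriver from where it was at the start of the episode above 0.03 m).
It also fails if it takes over 58 s, if anything falls off the work surface, if the arm or the gripper's body presses on something with over 40 N, if the wrist force passes 120 N, or if a joint passes its speed limit or range.

## Working session

There is one attempt and no reset: what is moved stays moved. The work goes in short steps, each a Python script; the robot and the scene stay as the last script left them, time stands still between calls to the robot, and variables do not carry over. Pictures are saved under pics/ and viewed, about 8 in all and at most 12, crops included, and the job is handed in when it is done.

```bash
ls; mkdir -p pics; python3 - <<'E'
from rig import *
import numpy as np, cv2
for n in ["top","scene"]:
    p,d=camera(n); np.savez(f"{n}0.npz",p=p,d=d)
    cv2.imwrite(f"pics/{n}0.png",cv2.resize(p[:,:,::-1],(800,600),interpolation=cv2.INTER_CUBIC))
    c=camera_params(n); print(n,np.round(c["K"],1).tolist(),np.round(c["position"],3),np.round(c["rotation"],3).tolist())
s=sense(); print(s["time_s"],s["tcp_rot"],s["wrist_force"])
E
```

```text
pics
top [[477.4, 0.0, 266.5], [0.0, 477.4, 187.1], [0.0, 0.0, 1.0]] [0.34  0.155 1.162] [[-0.1, -0.97, 0.22], [-0.995, 0.097, -0.024], [0.002, -0.222, -0.975]]
scene [[455.8, 0.0, 248.5], [0.0, 455.8, 188.3], [0.0, 0.0, 1.0]] [1.52  0.036 0.772] [[0.124, 0.568, -0.813], [0.992, -0.078, 0.097], [-0.008, -0.819, -0.574]]
0.1 [[-7.49421819e-04  9.18402619e-01  3.95646393e-01]
 [ 1.59295044e-03  3.95647099e-01 -9.18401239e-01]
 [-9.99998450e-01 -5.80248314e-05 -1.75947642e-03]] [ 0.24256054  0.41076022 -0.99586582]
```

View pics/top0.png

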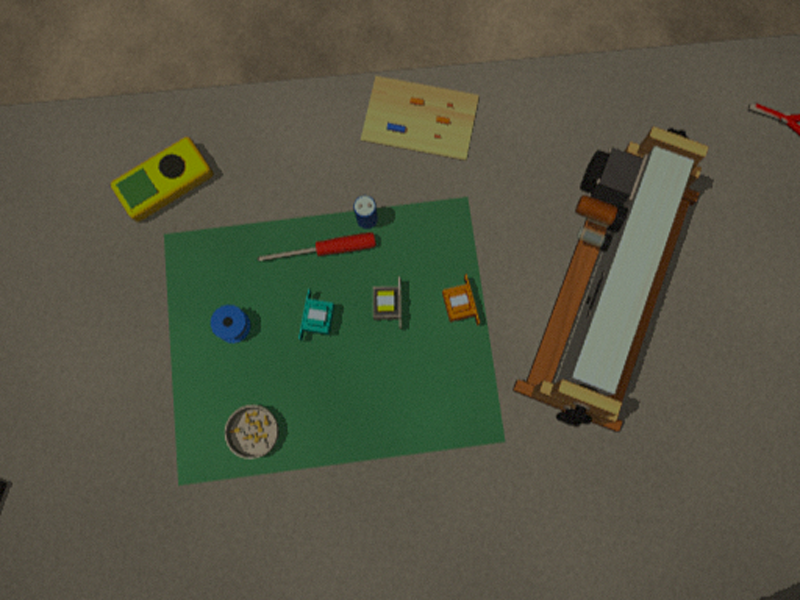

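View pics/scene0.png

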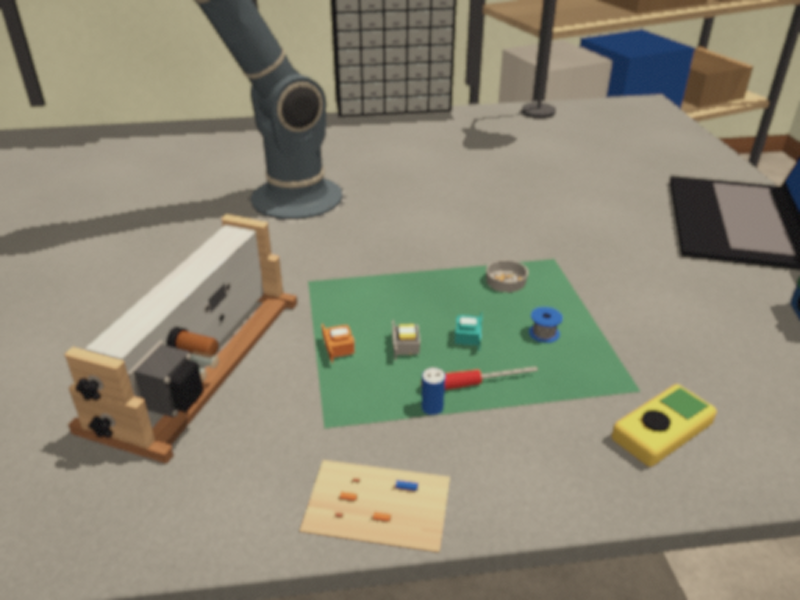

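The top view shows three choke-shaped things: orange at (460,300), turquoise at (317,316) and one with yellow tape in a grey frame at (387,302). The yellow one fits the description, and its feet are on the right, facing the deck. In the scene view the dark mount rectangle is at (218,297), and the valves sit next to the transformer at about (195,340). Next I'll take close crops.

```bash
cat > h.py <<'E'
import numpy as np, cv2
from rig import *
def ray(n,uv):
    c=camera_params(n); K=np.array(c["K"]); R=np.array(c["rotation"])
    uv=np.atleast_2d(uv).astype(float)
    return np.array(c["position"]), (R@np.linalg.inv(K)@np.c_[uv,np.ones(len(uv))].T).T   # z_cam=1 rays
def onz(n,uv,z):
    p,r=ray(n,uv); return p+r*((z-p[2])/r[:,2])[:,None]
def ondepth(n,uv,d):
    p,r=ray(n,uv); uv=np.atleast_2d(uv).astype(int); return p+r*d[uv[:,1],uv[:,0]][:,None]
def proj(n,P):
    c=camera_params(n); q=(np.array(c["rotation"]).T@(np.atleast_2d(P)-np.array(c["position"])).T)
    q=np.array(c["K"])@q; return (q[:2]/q[2]).T
E
python3 - <<'E'
from h import *
t=np.load("top0.npz"); s=np.load("scene0.npz")
a=t["p"][170:216,222:272]; b=s["p"][165:235,105:175]
A=cv2.resize(a,(400,368),interpolation=cv2.INTER_CUBIC); B=cv2.resize(b,(400,400),interpolation=cv2.INTER_CUBIC)
im=np.zeros((400,800,3),np.uint8); im[:368,:400]=A; im[:,400:]=B
cv2.imwrite("pics/crop.png",im[:,:,::-1].clip(0,255)*1)
# yellow / grey blob in top
hsv=cv2.cvtColor(t["p"],cv2.COLOR_RGB2HSV)
roi=np.zeros(hsv.shape[:2],np.uint8); roi[170:216,228:268]=1
y=((hsv[...,0]>20)&(hsv[...,0]<36)&(hsv[...,1]>120)&(roi>0)); v,u=np.nonzero(y)
print("yellow px",len(u),u.mean(),v.mean(),onz("top",[u.mean(),v.mean()],.04))
g=((((hsv[...,0]<40)|(hsv[...,0]>90))|(hsv[...,1]<70))&(roi>0)); v,u=np.nonzero(g)
P=ondepth("top",np.c_[u,v],t["d"]); 
for row in range(178,212,2):
    k=v==row
    if k.any(): print(row,u[k].min(),u[k].max(),np.round(P[k][[0,-1],2],3))
# deck plane from scene depth
uv=np.array([(u,v) for u in range(115,170) for v in range(165,225)]); P=ondepth("scene",uv,s["d"])
k=(P[:,2]>.06)&(P[:,2]<.15); np.random.seed(0); Q=P[k]; best=0
for _ in range(300):
    q=Q[np.random.choice(len(Q),3,0)]; n=np.cross(q[1]-q[0],q[2]-q[0]); n/=np.linalg.norm(n)+1e-12
    i=abs((Q-q[0])@n)<.003
    if i.sum()>best and abs(n[2])<.2: best=i.sum(); I=i
Q=Q[I]; c=Q.mean(0); n=np.linalg.svd(Q-c)[2][2]; n*=-np.sign(n[1]); print("plane",c,n,len(Q),k.sum(),np.degrees(np.arctan2(n[1],n[0])))
E
```

```text
yellow px 86 246.63953488372093 192.95348837209303 [[0.58421893 0.1755945  0.04      ]]
178 255 256 [ 0.029 -0.002]
180 255 256 [ 0.031 -0.002]
182 255 256 [ 0.029 -0.002]
184 238 256 [-0.002 -0.002]
186 239 256 [ 0.033 -0.002]
188 239 256 [0.027 0.007]
190 239 256 [0.032 0.01 ]
192 239 256 [0.03  0.021]
194 239 256 [0.027 0.027]
196 239 256 [0.027 0.028]
198 239 256 [0.034 0.031]
200 239 256 [0.031 0.028]
202 239 256 [0.03  0.029]
204 241 256 [0.015 0.03 ]
206 255 256 [0.03  0.033]
208 255 256 [0.031 0.028]
plane [ 0.53935662 -0.12157706  0.10619007] [-0.46408586 -0.88578881 -0.00158191] 1398 1713 -117.6511142001742
```

View pics/crop.png

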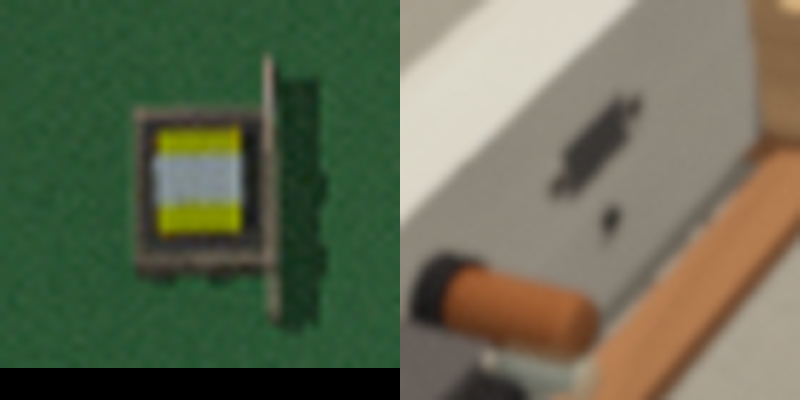

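The crop confirms the choke: yellow tape at (198,181), with the foot strip running from (267,55) to (275,322) and facing the deck. The mount rectangle is at (597,147), with holes at (630,107) and (558,188). The large orange valve ends near (595,320), well away from it.

```bash
python3 - <<'E'
from h import *
t=np.load("top0.npz")
ct=lambda x,y:((x+.5)/8-.5+222,(y+.5)/8-.5+170)
cs=lambda x,y:((x-400+.5)/(400/70)-.5+105,(y+.5)/(400/70)-.5+165)
F=onz("top",[ct(267,55),ct(275,322)],.032); e=F[0]-F[1]; print("feet ends",F,np.linalg.norm(e)); L=np.linalg.norm(e); 
yv=e/L; xv=np.array([yv[1],-yv[0],0]); print("choke x yaw",np.degrees(np.arctan2(xv[1],xv[0])))
B=onz("top",[ct(135,107),ct(135,265),ct(275,265),ct(270,107)],.032); print("block",B.round(4),B.mean(0))
T=onz("top",[ct(155,127),ct(155,235),ct(242,235),ct(242,127)],.04); print("tape",T.round(4),T.mean(0))
M=onz("scene",[cs(630,107),cs(558,188),cs(597,147)],.110); d=M[0]-M[1]
print("mount",M.round(4),np.linalg.norm(d),"y-axis->x yaw",np.degrees(np.arctan2(-d[1],-d[0]))-90)
c=np.array([.53935662,-.12157706,.106]); n=np.array([-.464,-.8858,0]); print("plane offs",(M-c)@n)
# deck top edges in top view
g=t["p"].astype(int); bright=(g.min(2)>120).astype(np.uint8); bright[:, :340]=0; bright[:80]=0; bright[262:]=0
cn=max(cv2.findContours(bright,cv2.RETR_EXTERNAL,cv2.CHAIN_APPROX_NONE)[0],key=cv2.contourArea)
r=cv2.boxPoints(cv2.minAreaRect(cn)); D=onz("top",r,.16); print("deck top",r.round(1).tolist(),D.round(4).tolist(), ((D-c)@n).round(4), [round(float(np.linalg.norm(D[i]-D[i-1])),3) for i in range(4)], [round(float(np.degrees(np.arctan2(*(D[i]-D[i-1])[[1,0]]))),2) for i in range(4)])
E
```

```text
feet ends [[0.62499465 0.15186015 0.032     ]
 [0.54249614 0.15727866 0.032     ]] 0.08267626262348896
choke x yaw -93.75779883652966
block [[0.6128 0.1933 0.032 ]
 [0.564  0.1976 0.032 ]
 [0.5598 0.1556 0.032 ]
 [0.6087 0.1525 0.032 ]] [0.58632575 0.17475954 0.032     ]
tape [[0.6041 0.1876 0.04  ]
 [0.571  0.1905 0.04  ]
 [0.5684 0.1646 0.04  ]
 [0.6014 0.1615 0.04  ]] [0.5862112  0.17605148 0.04      ]
mount [[ 0.523  -0.1143  0.11  ]
 [ 0.5818 -0.1414  0.11  ]
 [ 0.5528 -0.1269  0.11  ]] 0.06477572073921846 y-axis->x yaw -114.75845327905134
plane offs [ 0.00114514 -0.00211841 -0.00156694]
deck top [[366.1000061035156, 241.1999969482422], [418.3999938964844, 94.0], [445.0, 103.4000015258789], [392.6000061035156, 250.60000610351562]] [[0.43, -0.0668, 0.16], [0.747, -0.2328, 0.16], [0.7186, -0.2882, 0.16], [0.4049, -0.1192, 0.16]] [0.0022 0.0021 0.0645 0.0603] [0.058, 0.358, 0.062, 0.356] [64.42, -27.63, -117.08, 151.68]
```

```bash
cat >> h.py <<'E'
def att(yaw,s=1):   # choke x yaw (deg); tool z along +-choke y
    a=np.radians(yaw); y=np.array([-np.sin(a),np.cos(a),0])*s; x=np.array([0,0,-1.])
    return np.c_[x,np.cross(y,x),y]
E
python3 - <<'E'
from h import *
t=np.load("top0.npz"); s=np.load("scene0.npz")
# mount mark: dark pixels on the deck plane, both views
c=np.array([.5389,-.1224,.106]); n=np.array([-.464,-.8858,0]); yd=np.array([.8858,-.464,0])
for nm,im in (("scene",s["p"]),("top",t["p"])):
    V,U=np.mgrid[0:384,0:512]; uv=np.c_[U.ravel(),V.ravel()]; p,r=ray(nm,uv); P=p+r*(((c-p)@n)/(r@n))[:,None]
    q=P-[.5515,-.128,.11]; a=q@yd; z=q[:,2]; g=im.reshape(-1,3).max(1)
    near=(abs(a)<.045)&(abs(z)<.022); th=np.median(g[near&(abs(z)>.017)])*.72
    k=near&(g<th); w=(th-g[k].astype(float)); print(nm,near.sum(),k.sum(),"offset y,z mm",1e3*(w@a[k])/w.sum(),1e3*(w@z[k])/w.sum(),"extent",1e3*a[k].min(),1e3*a[k].max())
for sg in (1,-1):
    for pos,yaw in (([.586,.1755,.031],-94.5),([.5515,-.128,.2],-117.6)):
        q=inverse_kinematics(pos,att(yaw,sg)); print(sg,None if q is None else np.round(q,2))
E
```

```text
scene 325 113 offset y,z mm -1.4403375788081694 -1.703251927622476 extent -37.161342133171374 30.4887292954145
top 107 41 offset y,z mm 0.08266055392708212 -1.7667369502019896 extent -32.96413241689272 37.292159261139716
1 [ 0.05  0.71 -0.57  1.83  0.54  0.76 -0.9 ]
1 [ 0.52  0.39 -0.47  1.84  0.21  0.96 -0.52]
-1 [ 0.4   1.02 -1.19  1.81  1.07  1.12  1.87]
-1 [ 0.98  0.64 -1.18  1.81  0.65  1.14  2.24]
```

Both views put the mount within about 1 mm of (0.551, -0.128), so I'll go and grasp.

```bash
python3 - <<'E'
from h import *
A=att(-94.5); s=sense(); 
move_l([.267,-.62,.36],feed=.2)
movep([.586,.1755,.30],A); move_l([.586,.1755,.12],feed=.15)
p,d=camera("top"); np.savez("top1.npz",p=p,d=d)
p2,d=camera("scene")
im=np.hstack([cv2.resize(p[150:240,200:300],(400,360),interpolation=2),cv2.resize(p2[170:260,220:320],(400,360),interpolation=2)])
cv2.imwrite("pics/above.png",im[:,:,::-1]); s=sense(); print(s["time_s"],s["position"],s["wrist_force"],s["finger_gap"])
E
```

```text
5.2333 [0.58652671 0.17577297 0.12099562] [0.50110455 0.52023641 0.53284817] 0.08491698788247037
```

View pics/above.png

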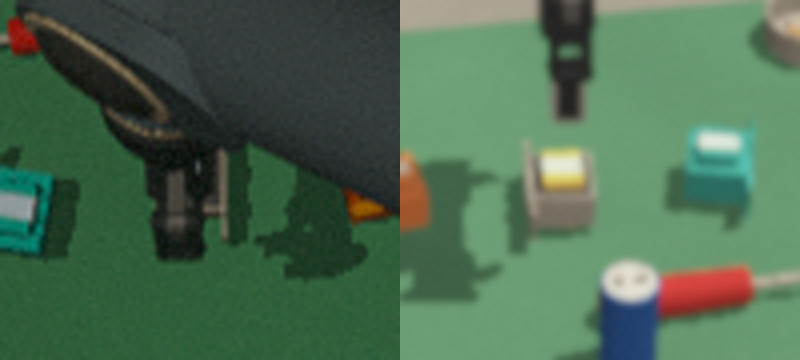

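The gripper is centred over the yellow choke: finger at (568,100), tape at (563,165). I'll descend, grip and lift.

```bash
python3 - <<'E'
from h import *
print(move_l([.586,.1755,.030],att(-94.5),feed=.08,until_force=8)); print(sense()["position"])
command_gripper(0.03,70); s=sense(); print("gap",s["finger_gap"],s["position"],s["wrist_force"])
move_l([.586,.1755,.23],feed=.12); sleep(.3); s=sense(); print(s["time_s"],s["finger_gap"],s["wrist_force"],s["ft_torque"])
P=np.array([.551,-.1277,.119]); n=np.array([-.464,-.8858,0]); A=att(-117.6)
movep([.586,.10,.24],A)
move_l(P-n*(.022+.10)+[0,0,.12],A,feed=.15)
move_l(P-n*(.022+.06),A,feed=.12); sleep(.3); s=sense(); print(s["time_s"],s["position"],s["wrist_force"],s["finger_gap"])
p,d=camera("top"); q,e=camera("scene"); np.savez("pre.npz",p=p,d=d,q=q,e=e)
im=np.hstack([cv2.resize(p[120:220,290:390],(400,400),interpolation=2),cv2.resize(q[135:235,100:200],(400,400),interpolation=2)])
cv2.imwrite("pics/pre.png",im[:,:,::-1])
E
```

```text
False
[0.58635958 0.1757419  0.03056778]
gap 0.04708114345445776 [0.5870183  0.17573855 0.03091651] [ 0.94049845 -0.5494228   5.23463125]
9.0667 0.04668076256481278 [-0.34435832  0.04720051 -5.17230692] [0.01803456 0.02942541 0.00192849]
11.925 [ 0.58924167 -0.05496308  0.11937746] [ 0.34649843  0.25732072 -5.82582916] 0.04683253875666381
```

View pics/pre.png

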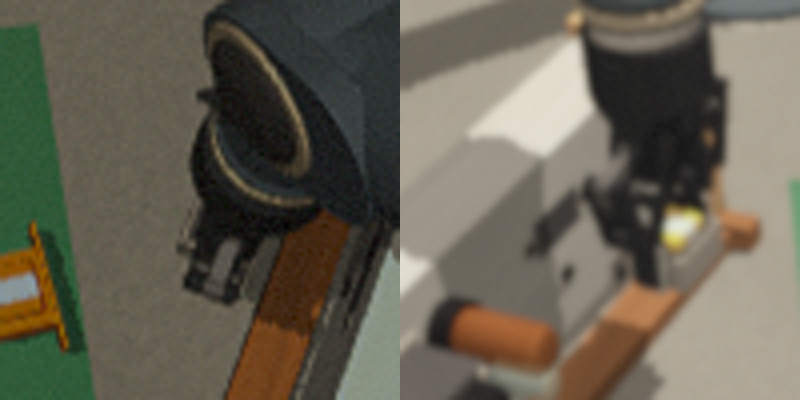

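The choke is held, with its tape at (683,228), and the finger is clear of the deck and the valve. I'll check where it sits in the grip, and its level, using depth.

```bash
python3 - <<'E'
from h import *
f=np.load("pre.npz"); q=f["q"]; hsv=cv2.cvtColor(q,cv2.COLOR_RGB2HSV)
roi=np.zeros((384,512),bool); roi[180:202,160:182]=1
m=roi&(((hsv[...,0]>20)&(hsv[...,0]<36)&(hsv[...,1]>90))|(q.min(2)>170)); v,u=np.nonzero(m)
P=ondepth("scene",np.c_[u,v],f["e"]); T=np.array([.58924,-.05496,.11938]); a=np.radians(-117.6)
X=np.array([np.cos(a),np.sin(a),0]);Y=np.array([-X[1],X[0],0])
L=np.c_[(P-T)@X,(P-T)@Y,P[:,2]]*1e3; print(len(u)); print(np.percentile(L,[5,25,50,75,95],axis=0).round(1))
# foot: all points near the choke
V,U=np.mgrid[170:215,150:195]; uv=np.c_[U.ravel(),V.ravel()]; P=ondepth("scene",uv,f["e"])
L=np.c_[(P-T)@X,(P-T)@Y,P[:,2]]*1e3; k=(abs(L[:,0])<40)&(abs(L[:,1])<60)&(L[:,2]>70)&(L[:,2]<135)
print(k.sum(), np.percentile(L[k],[2,10,50,90,98],axis=0).round(1))
im=np.hstack([cv2.resize(q[165:225,130:190],(600,600),interpolation=2)]); cv2.imwrite("pics/pre2.png",im[:,:,::-1])
E
```

```text
68
[[-14.4 -24.8 120.2]
 [-12.4 -15.7 124.5]
 [ -8.4  -2.3 126.9]
 [ -3.7   9.9 128.1]
 [  3.2  24.1 131.8]]
421 [[-22.9 -27.7  96.3]
 [-21.8 -23.5 100.9]
 [-11.1  14.3 117.9]
 [ 16.8  35.7 128.2]
 [ 20.   38.2 132.8]]
```

View pics/pre2.png

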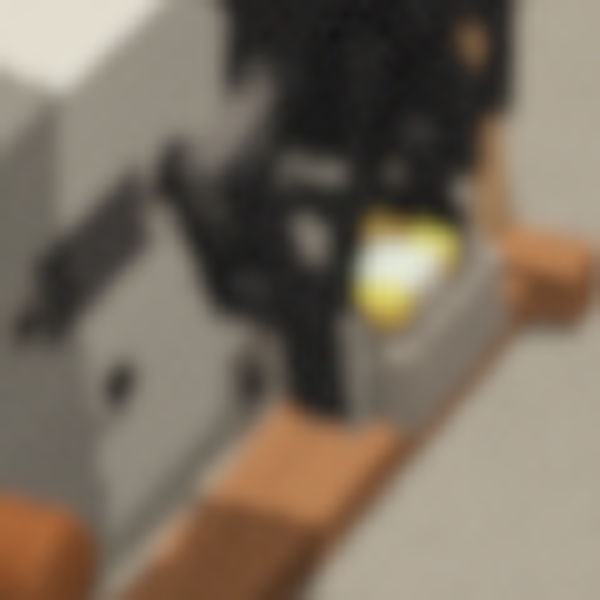

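The choke sits as expected: back face at x≈-22 mm, foot end at y≈+38 mm, tape top at about 128 mm. The image shows it level, with the dark mount rectangle visible at (90,240) beyond the fingers. I'll approach slowly and press.

```bash
python3 - <<'E'
from h import *
P=np.array([.551,-.1277,.1207]); n=np.array([-.464,-.8858,0]); A=att(-117.6); yd=np.array([.8858,-.464,0])
move_l(P-n*.034,A,feed=.06); sleep(.4)
b=np.mean([ (sleep(.05),sense()["wrist_force"])[1] for _ in range(6)],0); print("base",b)
print("hit",move_l(P-n*.010,A,feed=.008,until_force=4)); sleep(.3)
def st():
    f=np.mean([ (sleep(.03),sense()["wrist_force"])[1] for _ in range(5)],0)-b; s=sense(); r=s["position"]-P
    print(round(s["time_s"],2),"push",round(-f@n,2),"lat",round(f@yd,2),"fz",round(f[2],2),"tcp n,y,z mm",(1e3*np.array([r@n,r@yd,r[2]])).round(2),"tau",s["ft_torque"].round(2)); return -f@n
x=(sense()["position"]-P)@n; F=st()
for _ in range(10):
    if F>9.3: break
    x+=min(.0015,(10-F)/3*1e-3*.8); move_l(P+n*x,A,feed=.008); sleep(.25); F=st()
np.save("base.npy",b); print("x",x)
p,d=camera("top"); q,e=camera("scene"); np.savez("fit.npz",p=p,d=d,q=q,e=e)
im=np.hstack([cv2.resize(p[150:220,310:380],(400,400),interpolation=2),cv2.resize(q[155:225,115:185],(400,400),interpolation=2)])
cv2.imwrite("pics/fit.png",im[:,:,::-1])
E
```

```text
base [ 0.09496294 -0.04221591 -4.76937442]
hit True
15.94 push 3.49 lat 1.7 fz 0.97 tcp n,y,z mm [-20.07  -1.34  -1.73] tau [ 0.56 -0.67 -0.15]
16.81 push 5.52 lat -0.28 fz -2.84 tcp n,y,z mm [-19.52  -1.26  -0.69] tau [ 1.04 -0.59 -0.12]
17.52 push 6.79 lat -0.38 fz -3.58 tcp n,y,z mm [-19.03  -1.26  -0.67] tau [ 1.3  -0.77 -0.25]
18.2 push 7.75 lat 0.05 fz -3.4 tcp n,y,z mm [-18.69  -1.27  -0.62] tau [ 1.37 -0.9  -0.18]
18.87 push 8.6 lat -0.27 fz -4.21 tcp n,y,z mm [-18.5   -1.28  -0.57] tau [ 1.55 -0.97 -0.23]
19.53 push 8.51 lat 0.38 fz -4.65 tcp n,y,z mm [-18.29  -1.27  -0.58] tau [ 1.63 -1.03 -0.28]
20.2 push 9.28 lat 0.66 fz -4.76 tcp n,y,z mm [-18.12  -1.27  -0.57] tau [ 1.64 -1.09 -0.28]
20.87 push 9.27 lat 0.09 fz -4.81 tcp n,y,z mm [-18.1   -1.28  -0.54] tau [ 1.71 -1.14 -0.25]
21.53 push 9.81 lat 0.42 fz -4.87 tcp n,y,z mm [-17.98  -1.29  -0.56] tau [ 1.78 -1.14 -0.25]
x -0.014932357796355341
```

View pics/fit.png

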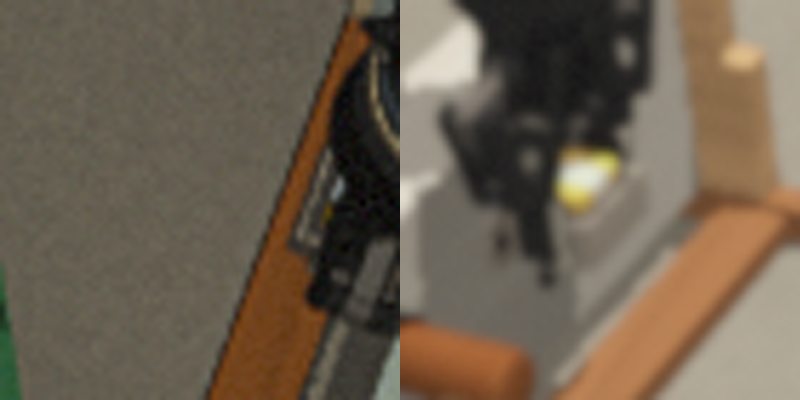

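The choke is against the deck at about 9.8 N. The foot sits around a dark hole at (503,240) in the right crop, and the tape is at (590,175). I'll check the hole and the level numerically and see that the push holds steady.

```bash
python3 - <<'E'
from h import *
f=np.load("fit.npz"); q=f["q"]; n=np.array([-.464,-.8858,0]); yd=np.array([.8858,-.464,0]); M=np.array([.551,-.1277,.110])
W=M+n*.0003  # foot's back surface: 3 mm proud, deck yielded 3.3 mm
u0=proj("scene",W+yd*.032)[0]; print("expected hole px",u0.round(1))
g=q.max(2).astype(float); c=g[190:204,126:140]; print(c.astype(int))
V,U=np.mgrid[190:204,128:137]; w=np.clip(np.median(c)*.8-g[190:204,128:137],0,None)
print("dark centroid",(w*U).sum()/w.sum(),(w*V).sum()/w.sum())
# rear block face plane
T=sense()["position"]; V,U=np.mgrid[165:225,125:185]; P=ondepth("scene",np.c_[U.ravel(),V.ravel()],f["e"])
L=np.c_[(P-T)@n,(P-T)@yd,P[:,2]]*1e3
k=(abs(L[:,0]+21)<6)&(abs(L[:,1])<19)&(L[:,2]>98)&(L[:,2]<118); R=L[k]
C=np.linalg.lstsq(np.c_[np.ones(k.sum()),R[:,1],R[:,2]-110],R[:,0],rcond=None)[0]; print("rear face",k.sum(),C[0],"yaw,pitch deg",np.degrees(C[1:]), "rms",np.std(R[:,0]))
k=(abs(L[:,0])<12)&(abs(L[:,1])<14)&(L[:,2]>115); print("tape top z",np.percentile(L[k][:,2],[25,50,75]))
s=sense(); b=np.load("base.npy"); print("tool x",s["tcp_rot"][:,0].round(4),"tool z",s["tcp_rot"][:,2].round(4),"want",att(-117.6)[:,2].round(4))
E
```

```text
expected hole px [131.8 196.9]
[[102  88  70  60  59  60  52  42  38  34  37  37  37  35]
 [107 101  93  87  86  83  71  58  50  40  36  35  35  36]
 [108 107 106 105 106 103  90  78  69  53  38  31  31  35]
 [109 109 110 112 113 108  96  90  85  62  38  32  34  35]
 [108 109 111 113 111 101  91  88  87  66  43  32  33  35]
 [110 110 110 111 106  93  81  81  83  68  44  35  34  35]
 [110 111 109 109 102  87  68  67  79  71  47  35  34  35]
 [109 109 109 108 105  85  60  64  77  76  53  36  33  34]
 [109 109 109 108 104  86  68  71  84  80  60  40  35  34]
 [110 108 108 108 102  91  80  83  90  90  74  53  46  42]
 [110 109 109 107 104  97  92  93  98  98  90  77  69  55]
 [109 109 110 109 105 103  99  99 106 107 105 100  90  73]
 [109 110 109 109 107 106 106 107 110 110 109 106  97  78]
 [109 109 109 110 109 109 109 110 110 109 108 106  96  73]]
dark centroid 134.5254526819269 192.30816535702087
rear face 62 -21.429900632014167 yaw,pitch deg [0.19154887 1.06498035] rms 0.8707727287269048
tape top z [127.6933314  128.37280656 129.53368431]
tool x [ 0.0011  0.0053 -1.    ] tool z [ 0.8869 -0.462  -0.0014] want [ 0.8862 -0.4633  0.    ]
```

```bash
python3 - <<'E'
from h import *
def cen(im,u0,v0,h=3):
    g=im.max(2).astype(float); V,U=np.mgrid[v0-h:v0+h+1,u0-2:u0+3]; w=np.clip(84-g[v0-h:v0+h+1,u0-2:u0+3],0,None); return np.array([(w*U).sum(),(w*V).sum()])/w.sum()
a=np.load("scene0.npz")["p"]; print(a.max(2)[191:204,126:142])
print("fit hole",cen(np.load("fit.npz")["q"],132,197,2))
n=np.array([-.464,-.8858,0]); yd=np.array([.8858,-.464,0]); M=np.array([.551,-.1277,.110])
o=proj("scene",M)[0]; print("px per mm: y",(proj("scene",M+yd*.01)[0]-o)/10,"z",(proj("scene",M+[0,0,.01])[0]-o)/10)
b=np.load("base.npy"); s=sense(); f=s["wrist_force"]-b; print(s["time_s"],-f@n,f[2])
E
```

```text
[[141 141 142 142 142 141 135 113  84  66  57  58  57  57  61  69]
 [141 141 142 143 143 143 133 107  75  60  59  57  56  59  70  87]
 [142 143 142 143 144 144 136 109  76  60  58  57  59  66  86 112]
 [142 142 143 144 144 144 133 108  78  61  58  59  63  81 106 128]
 [143 142 144 144 143 136 119  97  78  63  59  63  78 100 124 137]
 [142 144 144 142 137 123  97  81  75  66  65  79 100 122 136 142]
 [143 144 143 141 130 108  81  77  76  71  79 101 122 137 142 143]
 [143 143 143 140 129 107  89  93  93  90 102 122 136 142 143 143]
 [144 143 143 140 132 118 107 114 113 111 124 136 142 143 142 139]
 [143 143 143 142 139 131 129 131 130 130 137 143 144 142 136 129]
 [142 143 144 144 143 140 139 141 141 141 143 144 143 139 127 107]
 [143 143 143 143 144 143 143 144 144 145 144 144 140 132 111  82]
 [143 143 143 143 143 142 145 144 145 145 144 143 138 128  97  65]]
fit hole [132.61538462 196.9       ]
px per mm: y [-0.21311641  0.21607972] z [-0.05804586 -0.32504054]
21.6333 10.160112414641855 -4.240591917607278
```

The foot hole at (132.5,197) matches the deck hole seen in the first image, about (132.3,197), to within roughly 1.5 mm. I'll hold the push and hand in.

```bash
python3 - <<'E'
from h import *
n=np.array([-.464,-.8858,0]); b=np.load("base.npy")
for _ in range(9):
    sleep(.5); s=sense(); f=s["wrist_force"]-b; print(round(s["time_s"],1),round(-f@n,2),f.round(2),s["position"].round(4),round(s["finger_gap"],4))
F=-f@n
if 8<F<12: print(finish_job())
E
```

```text
22.1 10.73 [ 5.15  9.42 -5.4 ] [ 0.5582 -0.1111  0.1202] 0.0468
22.6 10.29 [ 4.8   9.1  -5.81] [ 0.5582 -0.1111  0.1201] 0.0467
23.1 9.46 [ 5.33  7.89 -4.45] [ 0.5582 -0.1111  0.1201] 0.0469
23.6 9.92 [ 5.12  8.51 -4.57] [ 0.5582 -0.1112  0.1202] 0.0467
24.1 10.33 [ 5.09  9.   -4.79] [ 0.5582 -0.1111  0.1202] 0.0468
24.6 10.14 [ 4.97  8.84 -4.33] [ 0.5582 -0.1112  0.1202] 0.0468
25.1 9.45 [ 5.36  7.86 -4.12] [ 0.5582 -0.1112  0.1202] 0.0466
25.6 9.62 [ 4.58  8.46 -5.04] [ 0.5582 -0.1112  0.1201] 0.0467
26.1 10.2 [ 5.78  8.49 -5.36] [ 0.5582 -0.1112  0.1202] 0.0469
the job is handed in; nothing more can be done
None
```

The yellow-wound choke is held against the deck at the mount, pressed at about 10 N and still gripped, and the job is handed in. `finish_job` reports no verdict, so the figures below are my own checks.

- **Push:** it stayed between 9.4 and 10.7 N for over 4 s before I handed in at 26 s. The arm position stayed steady to about 0.1 mm.
- **Hole alignment:** the one foot hole I could see lies within about 1.5 mm of where the deck hole was in the first image. The gripper hid the other hole. Going by the arm's position, the choke sits about 1.3 mm off along the deck and about 0.8 mm low.
- **Flat and level:** the rear face reads about 0.2° in yaw and 1.1° in pitch from depth, a rough fit over few pixels. The tool axes agree to within about 0.3°.
- **Vertical load:** the deck also drags the choke down with about 5 N, probably friction from a 1 mm upward shift just after contact. That makes the total force on the deck about 11 N, still within 5 to 16 N.
- **Other objects:** the arm's path stayed clear of the valves and the bench items, and the pictures and force readings showed no sign of contact. I did not re-measure where the bench items are.

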